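# Pulse the tablet mill by its bayonet lid

## Robot

A 6-joint arm with a two-finger parallel gripper is mounted at the origin on the work surface. World frame = base frame: x ahead of the robot, y to its left, z up, the work surface at z = 0. Lengths are in mm, angles in rad, forces in N, time in s.
With the tool pointing down it reaches from about 275 to 750 mm from the base axis. Payload 10.2 kg.
Tool frame: the origin (TCP) lies at the very end of the fingers, on their centre line; the grasp point (between the pads) lies 19 mm behind it; z points along the fingers, y is the line along which they close (so a half turn about z gives the same grasp; the last joint's range is limited). The gripper opens to 85 mm and grips with 20 to 120 N. Pads are 22 mm wide; open, the fingers measure 114 mm over their backs; the gripper's body (76 mm by 85 mm) begins 54 mm behind the grasp point. The pads swing forward as they close: fully open they stand 13 mm farther back than shut.
Start: joints at [0.954, 0.313, 1.498, -0, 1.331, -0.223], TCP at [201.456, 484.816, 231.294] pointing down, gripper open.
Joint ranges: [-2.94, 2.94], [-0.97, 2.17], [0.19, 2.56], [-1.23, 4.37], [0.02, 3.11], [-2.88, 2.88]. Speed limits (rad/s): [2.39, 2.39, 3.01, 3.14, 3.14, 3.14].

## Interface

Orientations are given as a unit quaternion [w, x, y, z].
In Python, from rig import ctrl, optics gives the robot as it stands. The module is installed in compiled form; this text tells all that it offers.
- The arm moves only by the shell command python3 -m handwheel 'ROWS' [FORCE]. ROWS is JSON, a list that holds one entry, the list of rows, each a list of 5 numbers: the gripper command: -1 is fully open, 1 is shut, values between are in proportion, then the shift along the world's x, y, z in units of 50 mm (1.0 is 50 mm), then the turn about the world's z in units of 8 degrees (1.0 is 8 degrees). In form: [[[gripper, tx, ty, tz, twist], ...]]. A call has 1 to 10 rows; each row shifts and turns the commanded pose from where the row before left it; what a row does not reach is not made up. A row lasts 1/10 s, in which the tool goes at most 50 mm and 8.59 degrees, less where a joint would pass 70% of its speed; a pose out of reach is approached as far as the arm can. A call is refused whole if a number of a shift passes 1 or a number of a turn 1, either way. A call with a gripper value outside its range is refused whole. The fingers move at their own pace and stop on an object; FORCE is the grip in N (left out, the last holds). Time passes only in rows, so rows that do not move let the fingers close. It gives the time, the measured TCP pose, the force, the opening and the grip force at its end, in the units of the state.
- ctrl.sense(): the state, without advancing time (a new reading comes with each control period).
- optics.capture(name): name is "scene" or "top"; returns a dict with "img" (400x640x3 uint8, blue, green, red), "K" (3x3 intrinsics, pixels), "dist_coeffs" ([k1, k2, p1, p2, k3] as OpenCV has them; the pictures are not rectified), "R" (3x3) and "t" (3): a world point X has camera coordinates R X + t. Camera axes: x right, y down, z forward; pixel columns grow to the right and rows downward; lengths in mm; the calibration is good to about 2 mm. A picture is of the moment at which its call begins. There is no depth.
- ctrl.finish_job(): hands the job in; it is judged then, once.
The state is a dict: "time_s": time; "joints": joint angles; "dq": joint speeds; "tau": joint torques, N m; "eef_pos": TCP position; "ee_rot": TCP orientation; "force": force on the tool from outside, world axes, zero at the start; "wrist_torque": the same for the moment, N m; "grip_width": opening from 0.0 (shut) to 1.0 (fully open); "grip_force": force on a finger pad.
Only numpy, scipy, OpenCV 4.12 (cv2) and the standard library are available. Lean on these libraries where they do the work, as an engineer would, in place of code of your own. Each camera call takes 0.05 s, during which the arm holds its last target. There are 200 camera calls.

## Task

Get the tablets in the bench mill pulsed at speed 3: first turn the mill's detented speed dial until it rests at 3 (the row of three dots), then put the lid on, its two lugs down through the notches of the bayonet collar. Twist the lid clockwise against its return spring to the green pulse mark, half-way to the red lock mark and well before the lock clicks, and hold it there: you finish still gripping the lid, keeping it turned to the green mark. Leave the other things on the bench where they are.

Things in the scene. Friction and masses are not known exactly. Their poses are not given: they have to be found in the camera images.
- mill: Fixed off-white bench mill 230 (x) x 160 (y) mm, flat deck 95 mm high. Origin: centre of its underside. On the deck: speed dial (axis at x = -68, y = 0 mm; white dots on a teal disc round its +x side) and, at x = +48, y = 0, the grinding chamber with bayonet collar. It stands on the left or right, turned up to 0.45 rad; the lid lies on the other side.
- collar (a point): Centre of the top of the grey bayonet collar, 116 mm across, 150 mm above the mill's underside; axes as the mill's. Its 5 mm thick lip has a 72 mm round opening with two opposite notches. Ticks on the lip, each twice round (opposite): white at the notch, green = pulse, 30 deg clockwise of it, on the collar's x axis; red = lock, 60 deg clockwise of the white.
- notch (a point): Middle of one notch at the collar lip's top, 41 mm from the axis, at 30 deg anticlockwise (seen from above) from the mill's x axis; the other notch is opposite. Each is 18 mm wide, open out to 48 mm from the axis.
- lid: Loose teal lid, upright on the bench. Origin: centre of its underside. Clear plug 68 mm wide, 18 high; two orange lugs at its +x and -x, out to 45 mm, 11 wide, 2 to 8 mm up; flange 96 mm wide, 18 to 26 mm up; grip wing 60 long (x), 14 thick (y), 26 to 62 mm up, white line along it. Half-turn symmetric, 0.11 to 0.2 kg. Fully in, its flange rests on the lip, its origin 18 mm below collar.
- interlock (a joint): Orange sprung ring under the lip, turned by the lid's lugs after about 0.09 rad of play; rad, clockwise, 0 at rest with its pockets under the notches. With the lid's x axis on the green mark it reads about 0.43. Its spring takes 0.14 N m there; from about 0.7 a plunger resists more, and at about 0.83 it clicks into the lock at 1.0. Let go earlier, it turns the lid back to the notches.
- speed_dial (a joint): Speed dial, rad, growing clockwise from above: detents at 0 (position 1, one dot), 0.6 (2), 1.2 (3), 1.8 (4); stops at -0.1 and 1.9. It starts at 1 or 2, resists with up to about 0.07 N m and snaps to the nearest detent. Its white pointer is at +0.9 rad from the mill's x axis (anticlockwise) at position 1, +0.3 at 2, -0.3 at 3, -0.9 at 4.
- dial_grip (a point): Middle of the black dial's grip bar, on the dial's axis, 122 mm above the mill's underside, turning with the dial; its x axis runs along the bar to the pointer. Bar 42 mm long (x), 13 mm thick (y), its top 12 mm above this point; below it a round skirt 44 mm across, its top 18 mm below this point; deck 27 mm below.
- timer: Bystander: black round stopwatch, 54 mm diameter, 16 mm high. Origin: centre of its underside.
- sample_cup: Bystander: clear plastic cup with tablets, 54 mm diameter, 45 mm high. Origin: centre of its underside.
- brush: Bystander: small cleaning brush lying flat, about 135 mm long (x), 20 mm wide, 12 mm high. Origin: on its underside.
- tip_box: Bystander: blue pipette-tip box, 84 x 122 mm, 68 mm high. Origin: centre of its underside.
- tube_rack: Bystander: white tube rack 250 (x) x 104 mm, 66 mm high, with five glass tubes topped by marbles, 110 mm high in all. Origin: centre of its underside.
- beaker: Bystander: glass beaker, 68 mm diameter, 90 mm high. Origin: centre of its underside.

How it is judged:
By the outcome, as a careful person would: the job done as asked, in the order asked, and still so for the second after the job is handed in, while the arm keeps its last pose, push and grip.
It also fails if it takes over 58 s, if anything falls off the work surface, if the arm or the gripper's body presses on something with over 40 N, if the wrist force passes 120 N, or if a joint passes its speed limit or range.

## Working session

There is one attempt and no reset: what is moved stays moved. The work goes in short steps, Python scripts to look and compute and a shell command to move; the robot and the scene stay as the last step left them, time stands still between calls to the robot, and variables do not carry over. Pictures are saved under pics/ and viewed, at most 10 in all, crops included, and the job is handed in when it is done.

```bash
mkdir -p pics
python3 - <<'E'
from rig import ctrl, optics
import cv2,pickle,numpy as np
d={}
for n in("scene","top"):
    c=optics.capture(n); cv2.imwrite(f"pics/{n}0.png",c["img"]); d[n]=c
    R=np.array(c["R"]);print(n,np.round(c["K"],1).tolist(),np.round(-R.T@np.array(c["t"]),0),np.round(R,2).tolist(),c["dist_coeffs"])
pickle.dump(d,open("c0.pkl","wb"))
print(ctrl.sense())
E
```

```text
scene [[448.7, 0.0, 322.6], [0.0, 448.7, 194.2], [0.0, 0.0, 1.0]] [1676.  580.  864.] [[-0.48, 0.88, -0.01], [0.46, 0.24, -0.86], [-0.75, -0.42, -0.52]] [-0.06978824  0.          0.          0.          0.        ]
top [[501.6, 0.0, 312.4], [0.0, 501.6, 196.6], [0.0, 0.0, 1.0]] [ 411.    9. 1457.] [[-0.02, -1.0, -0.0], [-0.99, 0.02, -0.14], [0.14, 0.0, -0.99]] [-0.09293548  0.          0.          0.          0.        ]
{'time_s': 0.1, 'joints': array([ 9.53620886e-01,  3.13367857e-01,  1.49837795e+00,  9.24590051e-06,
        1.33102564e+00, -2.23396799e-01]), 'dq': array([ 0.00145329, -0.00130288, -0.00096069, -0.00024819,  0.0019997 ,
        0.00019624]), 'tau': array([ 3.38238802e-03, -4.12895823e+01, -2.60138136e+01, -5.70118254e-05,
        3.13050354e-03,  5.27411817e-05]), 'eef_pos': array([201.29570675, 484.61337888, 230.79937578]), 'ee_rot': array([-2.44584190e-04,  1.95620747e-01,  9.80679446e-01, -5.36266891e-04]), 'force': array([-0.35191191,  0.34904525, -0.22082367]), 'wrist_torque': array([ 0.00828062,  0.01254128, -0.00209367]), 'grip_force': 0.0, 'grip_width': 1.0026592278309532}
```

View pics/scene0.png

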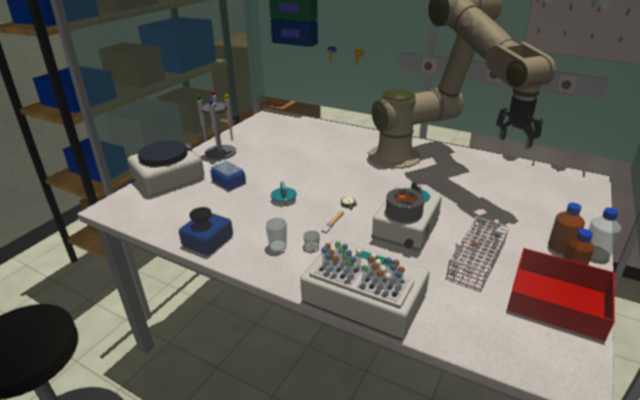

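View pics/top0.png

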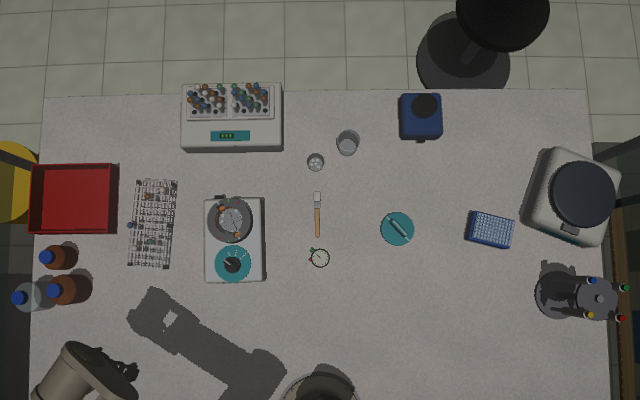

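The mill is on the left in the top view, with the collar at about (230,220) and the dial at (233,264). The lid is at (397,228), with its wing running diagonally. I'll zoom in on both.

Run:
```python
import cv2,pickle,numpy as np
d=pickle.load(open("c0.pkl","rb"))
t=d["top"]["img"];s=d["scene"]["img"]
f=lambda im,x,y,w,h,k:cv2.resize(im[y:y+h,x:x+w],None,fx=k,fy=k,interpolation=cv2.INTER_CUBIC)
a=f(t,195,185,80,110,5); b=f(t,370,200,60,55,5); c=f(s,365,170,80,80,4)[:300]; 
o=np.zeros((550,800,3),np.uint8); o[:550,:400]=a;o[:275,400:700]=b; o[275:550,400:720]=c[:275]
cv2.imwrite("pics/z0.png",cv2.convertScaleAbs(o,alpha=1.5))
```

```text
(no output)
```

View pics/z0.png

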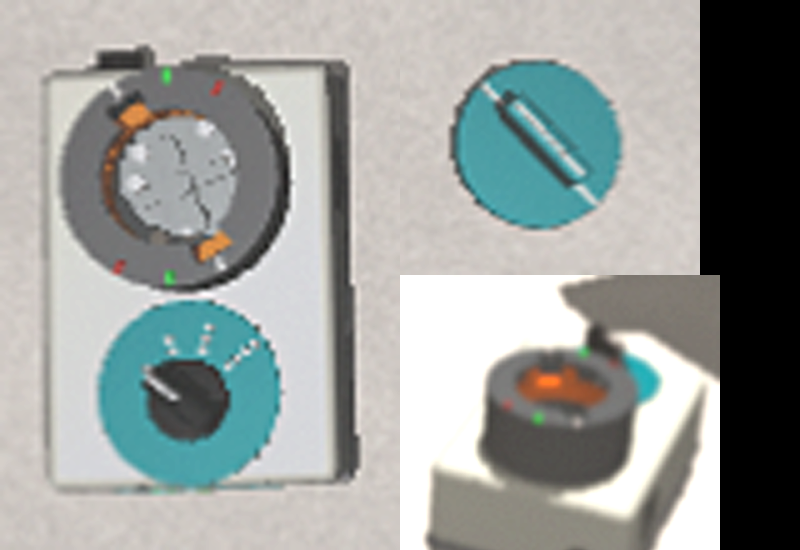

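The dial pointer points up-left, so it is at position 1. The white ticks and notches are up-left and down-right on the collar, and the green ticks lie on the mill's x axis. The lid's white line runs from upper-left to lower-right. Next I'll measure from both views.

```bash
cat > h.py <<'E'
import cv2,numpy as np
def ray(c,uv):
    R=np.array(c["R"]);t=np.array(c["t"])
    n=cv2.undistortPoints(np.array(uv,float).reshape(-1,1,2),np.array(c["K"]),np.array(c["dist_coeffs"])).reshape(-1,2)
    return -R.T@t,np.c_[n,np.ones(len(n))]@R
def onplane(c,uv,z):
    o,d=ray(c,uv); return o+d*((z-o[2])/d[:,2])[:,None]
def tri(c1,p1,c2,p2):
    o1,d1=ray(c1,p1);o2,d2=ray(c2,p2);d1=d1[0];d2=d2[0]
    s=np.linalg.lstsq(np.c_[d1,-d2],o2-o1,rcond=None)[0]
    a=o1+s[0]*d1;b=o2+s[1]*d2
    return (a+b)/2,np.linalg.norm(a-b)
def blobs(img,lo,hi,box,amin=2):
    hsv=cv2.cvtColor(img,cv2.COLOR_BGR2HSV);m=cv2.inRange(hsv,np.array(lo),np.array(hi))
    x0,y0,x1,y1=box;k=np.zeros_like(m);k[y0:y1,x0:x1]=m[y0:y1,x0:x1]
    n,_,st,ce=cv2.connectedComponentsWithStats(k)
    return [(ce[i].round(1).tolist(),int(st[i,4])) for i in range(1,n) if st[i,4]>=amin],k
E
python3 - <<'E'
from h import *
import pickle
d=pickle.load(open("c0.pkl","rb"));T=d["top"];S=d["scene"]
G=((45,110,60),(75,255,255));A=((80,100,60),(100,255,255))
gt=blobs(T["img"],*G,(195,185,275,295))[0];gs=blobs(S["img"],*G,(370,175,450,235))[0]
print("green",gt,gs)
for c,n,b in((T,"T",(195,185,275,295)),(T,"Tlid",(370,200,430,255)),(S,"Slid",(260,170,305,215)),(S,"Sdial",(400,170,440,215))):
    bl,m=blobs(c["img"],*A,b,20); print(n,bl)
    if n in("T","Tlid","Slid"):
        cs=cv2.findContours(m,cv2.RETR_EXTERNAL,cv2.CHAIN_APPROX_NONE)[0];q=max(cs,key=cv2.contourArea);print(cv2.fitEllipse(cv2.convexHull(q)))
r=blobs(T["img"],(0,140,60),(8,255,255),(195,185,275,295))[0];print("red",r,blobs(S["img"],(0,120,60),(8,255,255),(370,175,450,235))[0])
g=cv2.cvtColor(T["img"],cv2.COLOR_BGR2HSV)
for n,b in(("lidwhite",(370,200,430,255)),("ptr",(215,250,245,275))):
    print(n,blobs(T["img"],(0,0,110),(179,70,255),b,1)[0][:12])
g=cv2.cvtColor(S["img"],cv2.COLOR_BGR2HSV)[180:206,270:300]
print(g[...,2]);print(g[...,1])
E
```

```text
green [([228.0, 200.0], 3), ([228.5, 240.0], 6)] [([410.7, 188.7], 3), ([399.0, 205.5], 2)]
T [([232.6, 263.1], 785)]
((232.61944580078125, 263.0125732421875), (35.593631744384766, 36.69914627075195), 25.140539169311523)
Tlid [([402.7, 223.3], 358), ([391.6, 233.8], 376)]
((395.142578125, 231.04815673828125), (25.548730850219727, 31.538055419921875), 130.7265625)
Slid [([283.2, 194.1], 220)]
((283.2671813964844, 194.19371032714844), (12.966387748718262, 24.55971336364746), 86.23910522460938)
Sdial [([424.9, 194.8], 52)]
red [([238.0, 202.5], 2), ([218.5, 237.5], 2)] []
lidwhite [([400.6, 226.5], 2399), ([387.5, 218.0], 6), ([399.6, 227.5], 28)]
ptr [([216.2, 252.6], 23), ([236.0, 250.0], 1), ([228.8, 253.7], 6), ([235.5, 252.0], 2), ([235.0, 254.5], 2), ([242.0, 256.2], 5), ([224.0, 258.0], 1), ([226.4, 261.9], 7), ([215.5, 272.2], 10)]
[[202 203 202 201 201 201 202 200 203 201 195 188 183 186 194 198 199 198
  198 199 198 197 197 195 196 196 197 197 198 196]
 [202 202 202 202 203 201 202 202 202 194 178 169 168 172 183 197 200 198
  198 199 197 198 196 197 196 197 198 197 198 197]
 
[... 5550 characters left out ...]
149 143 102  64  86 119
  109  85  58  35  13  19  25  24  23  22  22  22]
 [ 25  26  23  21  12  13  26  42  57  73  84  87  87  82  68  45  49  52
   40  22  12  15  21  23  27  27  24  24  23  21]
 [ 26  27  26  21  26  21  18  15  12  15  22  27  25  13  52  76  70  33
   18  15  20  26  26  22  23  25  22  22  21  21]
 [ 24  25  28  27  26  26  23  26  20  20  14  11  12  42 105 138 118  57
   28  23  25  27  28  24  26  24  22  22  22  21]
 [ 20  24  25  25  22  25  27  26  20  25  20  20  25  44  97 131 115  61
   27  23  26  26  24  24  24  24  23  22  22  23]
 [ 23  22  24  24  24  24  24  24  29  26  24  25  28  31  54  72  63  38
   26  26  24  24  23  23  23  23  22  22  22  23]]
```

```bash
cat >> h.py <<'E'
def up(img,box,k=8):
    x0,y0,x1,y1=box;return cv2.resize(img[y0:y1,x0:x1],None,fx=k,fy=k,interpolation=cv2.INTER_CUBIC)
def topx(p,box,k=8): return (np.asarray(p,float)+.5)/k-.5+np.array(box[:2])
def upblobs(img,lo,hi,box,amin):
    u=up(img,box);m=cv2.inRange(cv2.cvtColor(u,cv2.COLOR_BGR2HSV),np.array(lo),np.array(hi))
    n,l,st,ce=cv2.connectedComponentsWithStats(m)
    return [(topx(ce[i],box),st[i,4]/64,l==i) for i in range(1,n) if st[i,4]/64>=amin]
E
python3 - <<'E'
from h import *
import pickle
d=pickle.load(open("c0.pkl","rb"));T=d["top"];S=d["scene"]
def P(*a):print(*[np.round(x,2).tolist() if isinstance(x,np.ndarray) else x for x in a])
bt=(195,185,275,295);bs=(370,175,450,235)
g=upblobs(T["img"],(45,90,60),(75,255,255),bt,1);gs=upblobs(S["img"],(45,90,40),(75,255,255),bs,1)
r=upblobs(T["img"],(0,110,50),(6,255,255),bt,1)+upblobs(T["img"],(174,110,50),(179,255,255),bt,1)
for n,L in("g",g),("gs",gs),("r",r):
    for x in L:P(n,x[0],x[1])
for L in(g,r):
    L=[onplane(T,x[0],150)[0] for x in L];P(*L)
    if len(L)==2:
        v=L[0]-L[1];P("c",(L[0]+L[1])/2,np.linalg.norm(v),np.degrees(np.arctan2(v[1],v[0])))
gs=sorted(gs,key=lambda x:x[0][1]);g=sorted(g,key=lambda x:x[0][1])
if len(gs)>=2:
    for i,j in((0,1),(1,0)):P("tri",*tri(T,g[i][0],S,gs[j][0]))
# dial disc (deck 95), lid disc
def disc(c,box,z,n):
    L=upblobs(c["img"],(80,80,40),(100,255,255),box,20)
    pts=np.vstack([np.argwhere(x[2])[:,::-1] for x in L])
    h=cv2.convexHull(pts.astype(np.int32)).reshape(-1,2)
    w=onplane(c,topx(h,box),z); (x,y),rad=cv2.minEnclosingCircle(w[:,:2].astype(np.float32))
    A=np.c_[2*w[:,:2],np.ones(len(w))];s=np.linalg.lstsq(A,(w[:,:2]**2).sum(1),rcond=None)[0]
    P(n,s[:2],"r",float(np.sqrt(s[2]+s[:2]@s[:2])),x,y,rad)
disc(T,(205,235,262,290),95,"dial")
bl=(370,200,430,255)
disc(T,bl,26,"lidT");disc(S,(262,180,305,215),26,"lidS")
# lid wing white
u=upblobs(T["img"],(0,0,150),(179,70,255),bl,5)
for x in u:
    P("w",x[0],x[1])
    if x[1]<100:
        q=onplane(T,topx(np.argwhere(x[2])[:,::-1],bl),62)[:,:2];c=q.mean(0);_,s,v=np.linalg.svd(q-c,full_matrices=False)
        P("wing",c,np.degrees(np.arctan2(v[0,1],v[0,0])),np.ptp((q-c)@v[0]),np.ptp((q-c)@v[1]))
u=upblobs(T["img"],(0,0,130),(179,70,255),(220,252,243,275),2)
for x in u:P("ptr",x[0],x[1],onplane(T,x[0],134)[0])
E
```

```text
g [227.84, 199.67] 5.21875
g [228.5, 240.12] 5.796875
gs [410.67, 188.77] 4.234375
gs [399.03, 205.61] 5.21875
r [237.95, 202.16] 3.75
r [218.31, 237.88] 3.328125
[594.83, 232.31, 150.0] [488.18, 229.86, 150.0]
c [541.51, 231.09, 150.0] 106.67337124496841 1.3159870802794438
[587.79, 205.49, 150.0] [494.4, 256.68, 150.0]
c [541.1, 231.09, 150.0] 106.50058107280753 -28.731304272459496
tri [594.54, 234.21, 147.98] 3.2915604804141885
tri [487.41, 232.29, 149.1] 4.79728667678814
dial [429.21, 228.23] r 49.8121359457795 428.9529724121094 227.8728790283203 50.644107818603516
lidT [521.14, -231.81] r 47.50995495788066 521.1408081054688 -231.8815460205078 47.913970947265625
lidS [522.73, -225.76] r 50.1866099388996 515.8114013671875 -228.7500762939453 62.291229248046875
```

Run:
```python
from h import *
import pickle
d=pickle.load(open("c0.pkl","rb"));T=d["top"];S=d["scene"]
def pca(q):
    c=q.mean(0);_,s,v=np.linalg.svd(q-c,full_matrices=False);return c.round(1),np.degrees(np.arctan2(v[0,1],v[0,0])).round(1),np.ptp((q-c)@v[0]).round(0),np.ptp((q-c)@v[1]).round(0)
# lid: white line inside disc, by radius
bl=(370,200,430,255);u=up(T["img"],bl);hsv=cv2.cvtColor(u,cv2.COLOR_BGR2HSV)
yy,xx=np.mgrid[:u.shape[0],:u.shape[1]];px=topx(np.c_[xx.ravel(),yy.ravel()],bl)
for z,rm,n in((26,44,"low"),(62,33,"high")):
    w=onplane(T,px,z);c=np.array([521.1,-231.8])
    rr=np.linalg.norm(w[:,:2]-c,axis=1).reshape(xx.shape)
    m=(hsv[...,1]<75)&(hsv[...,2]>110)&(rr<rm)
    if n=="low":m&=rr>33
    w=w.reshape(*xx.shape,3)
    k,l,st,ce=cv2.connectedComponentsWithStats(m.astype(np.uint8))
    for i in range(1,k):
        if st[i,4]>100: print(n,st[i,4]/64,pca(w[l==i][:,:2]))
bd=(205,235,262,290);u=up(T["img"],bd);h=cv2.cvtColor(u,cv2.COLOR_BGR2HSV)
m=(h[...,2]<75).astype(np.uint8);k,l,st,ce=cv2.connectedComponentsWithStats(m)
for i in range(1,k):
    if st[i,4]>1500:
        q=np.argwhere(l==i)[:,::-1];hu=cv2.convexHull(q.astype(np.int32));(x,y),r=cv2.minEnclosingCircle(hu)
        print("black",st[i,4]/64,onplane(T,topx([x,y],bd),104)[0].round(1),r/8*2.7,pca(onplane(T,topx(q,bd),104)[:,:2]))
for x in upblobs(T["img"],(0,0,110),(179,90,255),bd,1.5):
    if x[1]<40:print("ptr",x[0].round(1),x[1].round(1),pca(onplane(T,topx(np.argwhere(x[2])[:,::-1],bd),134)[:,:2]))
# scene wing top : teal-dim column, top edge rows
print("wing tri",tri(T,[399.6,227.5],S,[282.3,182.0]))
```

```text
low 5.0625 (array([ 551. , -206.5]), np.float64(-134.8), np.float64(10.0), np.float64(5.0))
low 6.53125 (array([ 493.2, -258.1]), np.float64(-136.7), np.float64(11.0), np.float64(5.0))
high 31.375 (array([ 521.6, -232.6]), np.float64(-138.6), np.float64(55.0), np.float64(5.0))
high 2.046875 (array([ 494.2, -248.1]), np.float64(-74.0), np.float64(6.0), np.float64(3.0))
black 47.296875 [496.2 216.5 104. ] 31.81108732223511 (array([492.7, 210.4]), np.float64(-69.1), np.float64(63.0), np.float64(14.0))
black 208.8125 [426.6 229.1 104. ] 24.57162322998047 (array([425.6, 227.4]), np.float64(-135.6), np.float64(48.0), np.float64(45.0))
ptr [238.5 237.3] 4.2 (array([496.3, 205.9]), np.float64(-151.0), np.float64(8.0), np.float64(5.0))
ptr [236.1 249.9] 2.3 (array([463.1, 212.3]), np.float64(-71.8), np.float64(5.0), np.float64(4.0))
ptr [228.7 253.6] 7.3 (array([453.6, 232. ]), np.float64(-153.9), np.float64(12.0), np.float64(6.0))
ptr [235.3 253.5] 7.5 (array([453.7, 214.4]), np.float64(165.9), np.float64(12.0), np.float64(6.0))
ptr [242.7 255.6] 11.7 (array([448. , 194.7]), np.float64(132.0), np.float64(23.0), np.float64(6.0))
ptr [226.5 261.9] 7.0 (array([431.9, 237.5]), np.float64(-127.1), np.float64(21.0), np.float64(3.0))
wing tri (array([ 519.59849855, -230.31754877,   69.90525853]), np.float64(3.0370289517680007))
```

```bash
python3 -m handwheel '[[[0,0.45,-0.51,0,0.94],[0,0.45,-0.51,0,0.94],[0,0.45,-0.51,0,0.94],[0,0.45,-0.51,0,0.94],[0,0.45,-0.51,0,0.94],[0,0.45,-0.51,0,0.94],[0,0.45,-0.51,0,0.94],[0,0.45,-0.51,0,0.94],[0,0.45,-0.51,0,0.94],[0,0.43,-0.54,0,0.98]]]' 30
python3 -m handwheel '[[[0,0,0,0,0],[0,0,0,0,0]]]'
cat > st.py <<'E'
from rig import ctrl
import numpy as np
s=ctrl.sense();w,x,y,z=s["ee_rot"]
print(round(s["time_s"],2),"pos",np.round(s["eef_pos"],1),"close",np.degrees(np.arctan2(1-2*x*x-2*z*z,2*(x*y-w*z))).round(2),"F",np.round(s["force"],1),"M",np.round(s["wrist_torque"],3),"gw",round(s["grip_width"]*85,1),"gf",round(s["grip_force"],1),"q6",s["joints"][5].round(2))
E
python3 st.py
python3 - <<'E'
from rig import optics
import cv2,pickle
o=[]
d={n:optics.capture(n) for n in("scene","top")};pickle.dump(d,open("c1.pkl","wb"))
import numpy as np
a=cv2.resize(d["top"]["img"][190:310,180:280],None,fx=4.5,fy=4.5);b=cv2.resize(d["scene"]["img"][130:250,365:440],None,fx=4.5,fy=4.5)
cv2.imwrite("pics/a1.png",cv2.convertScaleAbs(np.hstack([a,b]),alpha=1.4))
E
```

```text
time_s: 1.1
eef_pos: [426.1, 227.1, 231.1]
ee_rot: [-0.0, -0.448, 0.894, 0.0]
force: [0.5, 0.6, -0.1]
grip_width: 0.5
grip_force: 0.0
time_s: 1.3
eef_pos: [425.4, 228.0, 231.0]
ee_rot: [-0.0, -0.445, 0.896, 0.0]
force: [-1.0, 0.2, -0.3]
grip_width: 0.498
grip_force: 0.0
1.3 pos [425.4 228.  231. ] close 142.8 F [-1.   0.2 -0.3] M [ 0.008 -0.023  0.012] gw 42.3 gf 0.0 q6 -2.24
```

View pics/a1.png

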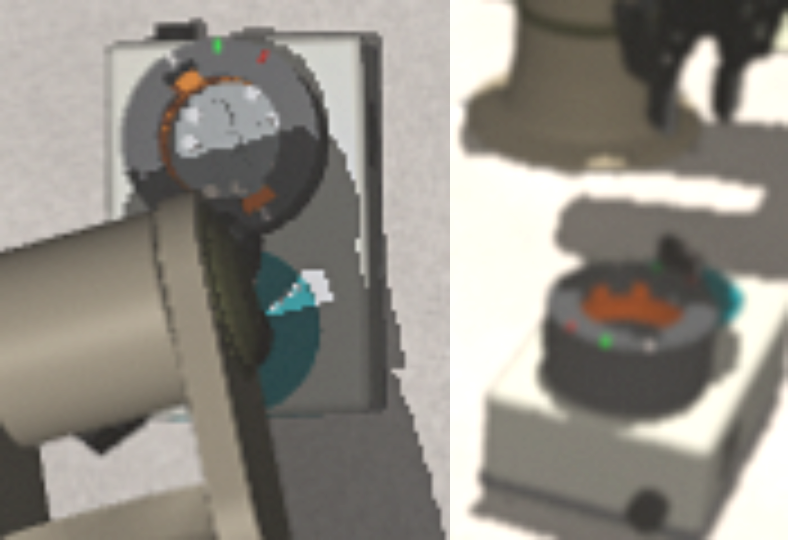

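The arm hides the dial from the top camera. In the scene view the open fingers straddle the bar, fingertips near (660,120) and (730,115), bar at (680,250). I'll descend now.

```bash
python3 -m handwheel '[[[0,0,0,-0.4,0],[0,0,0,-0.4,0],[0,0,0,-0.4,0],[0,0,0,-0.4,0],[0,0,0,-0.2,0],[0,0,0,-0.1,0]]]'|sed -n 3p
python3 st.py
python3 -m handwheel '[[[0,0,0,-0.2,0],[0,0,0,-0.2,0],[0,0,0,-0.1,0],[0,0,0,-0.06,0],[0,0,0,0,0]]]' >/dev/null; python3 st.py
python3 -m handwheel '[[[1,0,0,0,0],[1,0,0,0,0],[1,0,0,0,0],[1,0,0,0,0],[1,0,0,0,0]]]' 30 >/dev/null; python3 st.py
```

```text
ee_rot: [-0.0, -0.446, 0.895, 0.0]
2.0 pos [424.9 228.8 135.8] close 142.99 F [ 0.6 -0.1 -0.5] M [-0.006 -0.052  0.032] gw 42.6 gf 0.0 q6 -2.25
2.5 pos [425.4 228.3 108.1] close 142.95 F [-0.  -0.1 -0.7] M [0.049 0.014 0.029] gw 42.2 gf 0.0 q6 -2.25
3.0 pos [424.9 228.9 108.8] close 142.96 F [-4.5  3.6  4.8] M [0.515 0.753 0.016] gw 12.3 gf 31.7 q6 -2.25
```

```bash
python3 -m handwheel '[[[1,-0.01,0.01,0,-0.5],[1,0,0,0,-0.5],[1,0,0,0,-0.5],[1,0,0,0,-0.5],[1,0,0,0,-0.5],[1,0,0,0,-0.5],[1,0,0,0,-0.5],[1,0,0,0,-0.5]]]' >/dev/null; python3 st.py
python3 -m handwheel '[[[1,0,0,0,-0.5],[1,0,0,0,-0.5],[1,0,0,0,-0.5],[1,0,0,0,-0.5],[1,0,0,0,-0.5],[1,0,0,0,-0.5],[1,0,0,0,-0.5],[1,0,0,0,-0.5],[1,0,0,0,-0.5],[1,0,0,0,-0.1]]]' >/dev/null; python3 st.py
python3 -m handwheel '[[[1,0,0,0,0],[1,0,0,0,0]]]' >/dev/null; python3 st.py
```

```text
3.8 pos [424.7 229.  108.8] close 110.8 F [-3.5  0.6  2.8] M [ 0.055  0.482 -0.002] gw 12.1 gf 31.6 q6 -1.68
4.8 pos [424.6 229.2 108.8] close 74.09 F [-4.4  3.   5.7] M [ 0.384  0.792 -0.032] gw 12.7 gf 31.8 q6 -1.04
5.0 pos [424.6 229.2 108.8] close 74.24 F [-4.4  3.3  5.6] M [0.285 0.728 0.013] gw 12.6 gf 31.8 q6 -1.05
```

```bash
python3 -m handwheel '[[[0,0,0,0,0],[0,0,0,0,0],[0,0,0,0,0],[0,0,0,0.2,0],[0,0,0,0.5,0],[0,0,0,0.8,0],[0,0,0,0.9,0]]]' >/dev/null; python3 st.py
python3 -m handwheel '[[[0,0.12,-0.58,0,-0.95],[0,0.12,-0.58,0,-0.95],[0,0.12,-0.58,0,-0.95],[0,0.12,-0.58,0,-0.95],[0,0.12,-0.58,0,-0.95],[0,0.12,-0.58,0,-0.95],[0,0.12,-0.58,0,-0.95],[0,0.12,-0.58,0,-0.95]]]' >/dev/null; python3 st.py
python3 -m handwheel '[[[0,0.12,-0.58,0,-0.95],[0,0.12,-0.58,0,-0.95],[0,0.12,-0.58,0,-0.95],[0,0.12,-0.58,0,-0.95],[0,0.12,-0.58,0,-0.95],[0,0.12,-0.58,0,-0.95],[0,0.12,-0.58,0,-0.95],[0,0.12,-0.58,0,-0.95],[0,0,0,0,0],[0,0,0,0,0]]]' >/dev/null; python3 st.py
python3 - <<'E'
from rig import optics
import cv2,numpy as np
d=optics.capture("top")["img"]; import pickle;pickle.dump(d,open("c2.pkl","wb"))
cv2.imwrite("pics/a2.png",cv2.convertScaleAbs(np.hstack([cv2.resize(d[190:290,195:275],None,fx=5,fy=5),cv2.resize(d[190:290,360:440],None,fx=5,fy=5)]),alpha=1.4))
E
```

```text
5.7 pos [424.4 228.6 229.9] close 74.16 F [ 0.2 -0.  -0. ] M [0.009 0.009 0.053] gw 42.6 gf 0.0 q6 -1.04
6.5 pos [473.1  -4.5 229.1] close 13.05 F [-0.1  1.   0.8] M [ 0.036  0.025 -0.01 ] gw 42.5 gf 0.0 q6 -0.49
7.5 pos [ 520.8 -235.2  228.6] close -47.38 F [-0.3  0.  -0.4] M [ 0.009 -0.066 -0.048] gw 42.2 gf 0.0 q6 0.2
```

View pics/a2.png

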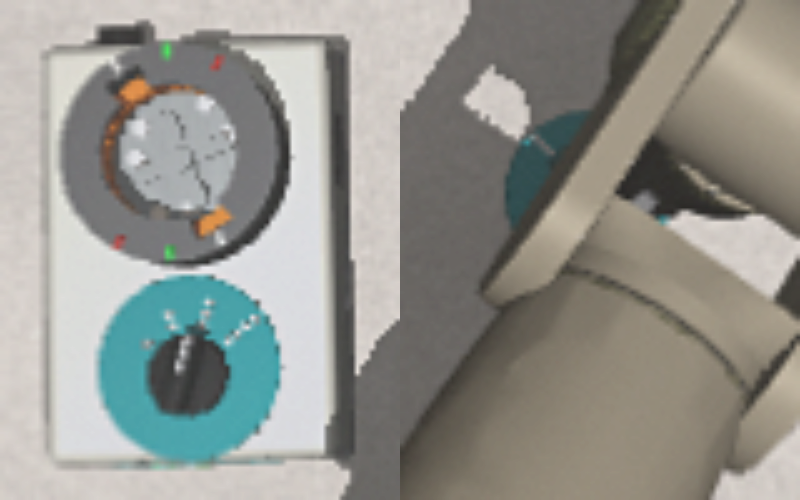

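The dial pointer now points at the three-dot row near (205,315). The mill and collar haven't moved. Next I'll grasp the lid.

```bash
python3 -m handwheel '[[[0,0.01,0.06,-0.5,-0.13],[0,0,0,-0.6,0],[0,0,0,-0.6,0],[0,0,0,-0.6,0],[0,0,0,-0.5,0],[0,0,0,-0.2,0],[0,0,0,0,0]]]' >/dev/null; python3 st.py
python3 -m handwheel '[[[0,0,0,-0.3,0],[0,0,0,-0.3,0],[0,0,0,-0.2,0],[0,0,0,-0.1,0],[0,0,0,-0.04,0],[0,0,0,0,0]]]' >/dev/null; python3 st.py
python3 -m handwheel '[[[1,0,0,0,0],[1,0,0,0,0],[1,0,0,0,0],[1,0,0,0,0],[1,0,0,0,0]]]' 50 >/dev/null; python3 st.py
```

```text
8.25 pos [ 521.2 -231.2   77.9] close -48.39 F [-0.1  0.1  0.5] M [-0.048  0.022  0.035] gw 42.1 gf 0.0 q6 0.22
8.85 pos [ 521.7 -232.3   31.8] close -48.47 F [-0.2 -0.1 -0.5] M [ 0.024 -0.008  0.003] gw 42.5 gf 0.0 q6 0.22
9.35 pos [ 521.8 -232.4   31.9] close -48.49 F [ 0.3 -0.2  5.8] M [ 0.05   0.039 -0.021] gw 13.1 gf 49.6 q6 0.22
```

```bash
python3 -m handwheel '[[[1,0,0,0.1,0],[1,0,0,0.3,0],[1,0,0,0.6,0],[1,0,0,0.8,0],[1,0,0,0.8,0],[1,0,0,0.8,0],[1,0,0,0.5,0],[1,0,0,0.16,0]]]' 80 >/dev/null; python3 st.py
python3 -m handwheel '[[[1,0.02,0.4,0,-0.08],[1,0.02,0.6,0,-0.08],[1,0.03,0.6,0,-0.08],[1,0.02,0.6,0,-0.08],[1,0.03,0.6,0,-0.08],[1,0.02,0.6,0,-0.08],[1,0.03,0.6,0,-0.08],[1,0.02,0.6,0,-0.08],[1,0.03,0.6,0,-0.08]]]' >/dev/null; python3 st.py
python3 -m handwheel '[[[1,0.02,0.6,0,-0.08],[1,0.03,0.6,0,-0.08],[1,0.02,0.6,0,-0.08],[1,0.02,0.6,0,-0.08],[1,0.03,0.6,0,-0.08],[1,0.02,0.6,0,-0.08],[1,0.02,0.6,0,-0.08],[1,0,0.4,0,0],[1,0,0.1,0,0],[1,0,0,0,0]]]' >/dev/null; python3 st.py
```

```text
10.15 pos [ 521.9 -232.5  236.8] close -48.48 F [-0.2  0.7 -2.7] M [-0.027 -0.005  0.033] gw 12.8 gf 78.1 q6 0.22
11.05 pos [531.7  29.1 232.7] close -54.28 F [ 0.3  0.3 -0.5] M [-0.038 -0.016  0.028] gw 12.5 gf 78.1 q6 0.78
12.05 pos [540.  262.9 233. ] close -58.67 F [-0.3  0.2 -1.1] M [-0.012 -0.016  0.045] gw 12.8 gf 78.2 q6 1.28
```

```bash
python3 -m handwheel '[[[1,0.01,-0.4,0,0],[1,0.01,-0.23,0,0],[1,0,0,-0.3,0],[1,0,0,-0.3,0],[1,0,0,-0.1,0],[1,0,0,0,0],[1,0,0,0,0]]]' >/dev/null; python3 st.py
python3 - <<'E'
from rig import optics
import cv2,numpy as np,pickle
d={n:optics.capture(n) for n in("scene","top")};pickle.dump(d,open("c3.pkl","wb"))
a=cv2.resize(d["scene"]["img"][130:230,360:450],None,fx=5,fy=5);b=cv2.resize(d["top"]["img"][180:280,195:265],None,fx=5,fy=5)
cv2.imwrite("pics/a3.png",cv2.convertScaleAbs(np.hstack([a,b]),alpha=1.5))
E
```

```text
12.75 pos [541.8 231.1 200. ] close -58.75 F [ 0.6  0.6 -0.8] M [ 0.059  0.035 -0.025] gw 13.0 gf 78.2 q6 1.23
```

View pics/a3.png

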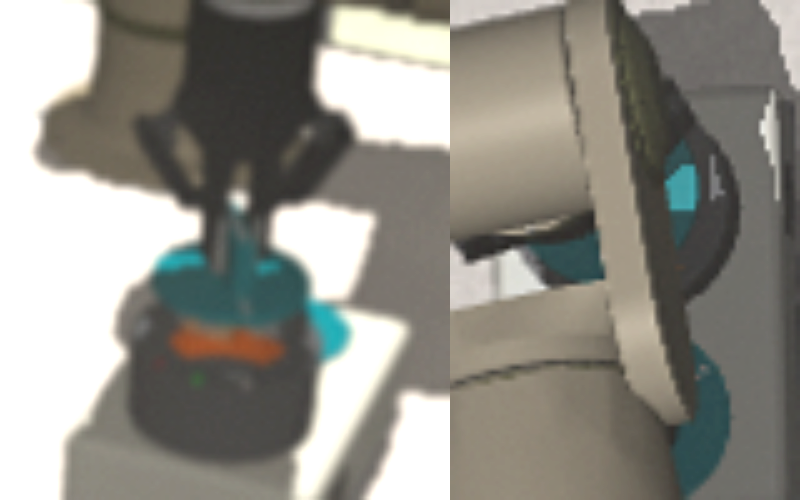

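Run:
```python
from h import *
import pickle
d=pickle.load(open("c3.pkl","rb"));S=d["scene"]
pr=lambda X:cv2.projectPoints(np.array(X,float).reshape(-1,3),cv2.Rodrigues(np.array(S["R"]))[0],np.array(S["t"]),np.array(S["K"]),np.array(S["dist_coeffs"]))[0].reshape(-1,2).round(2)
a=np.linspace(0,2*np.pi,73)
for r,z in((48,194),(48,186),(58,150),(58,120)):
    p=pr(np.c_[541.3+r*np.cos(a),231.1+r*np.sin(a),0*a+z]);print(r,z,p.min(0),p.max(0))
im=S["img"];b=(360,130,450,230);u=up(im,b);h=cv2.cvtColor(u,cv2.COLOR_BGR2HSV)
m=cv2.inRange(h,np.array((80,90,30)),np.array((105,255,255)));n,l,st,ce=cv2.connectedComponentsWithStats(m)
for i in range(1,n):
    if st[i,4]>1000:print("teal",topx(st[i,:2],b),topx(st[i,:2]+st[i,2:4],b))
g=cv2.cvtColor(im,cv2.COLOR_BGR2GRAY)
print(g[184:190,383:392]);print(g[205:212,383:392]);print(g[205:212,418:428]);print(g[184:192,418:428])
print(g[183:190,388:394]);print(pr([[541.3+53.3,231.1+1.2,150]]),upblobs(im,(45,60,30),(75,255,255),(370,190,450,235),1)[0][0])
print(im[180:190,386:393,1],im[180:190,418:426,1])
```

```text
48 194 [388.75 176.18] [421.07 192.13]
48 186 [388.58 178.44] [420.81 194.49]
58 150 [384.57 186.87] [422.97 206.74]
58 120 [384.01 194.99] [421.97 215.24]
teal [390.9375 178.0625] [429.3125 201.1875]
[[182 185 186 187 187 178 153 108  71]
 [185 186 185 184 177 154 116  74  52]
 [186 184 178 163 147 118  86  60  50]
 [187 179 155 123 104  88  76  63  54]
 [184 169 127  90  80  80  78  70  59]
 [181 153 106  81  79  81  81  72  62]]
[[89 80 70 53 46 48 48 48 50]
 [82 80 69 54 47 47 49 48 48]
 [81 80 69 54 48 47 50 48 50]
 [83 80 68 52 49 47 48 49 47]
 [83 80 66 50 47 48 47 49 49]
 [83 79 65 51 48 47 47 48 48]
 [84 80 65 52 46 47 48 49 50]]
[[ 47  48  47  47  59 105 157 183 188 187]
 [ 48  48  48  46  63 114 165 184 188 187]
 [ 51  50  47  46  68 122 170 187 188 187]
 [ 47  49  48  46  70 128 175 189 187 186]
 [ 50  48  47  46  73 130 175 188 187 186]
 [ 48  48  45  48  76 132 176 188 187 187]
 [ 49  48  46  51  82 138 176 188 187 187]]
[[ 46  51  74 121 162 181 184 183 184 184]
 [ 49  47  57  95 145 177 184 183 183 183]
 [ 49  49  52  83 137 174 185 184 184 184]
 [ 51  47  52  80 134 
[... 389 characters left out ...]
.9 204.9]] [398.98739919 205.41683468]
[[185 186 185 186 184 177 161]
 [184 184 185 184 178 160 138]
 [184 186 186 184 169 142 121]
 [185 185 185 175 149 115 100]
 [186 185 177 152 111  80  70]
 [183 176 153 116  76  58  58]
 [162 146 117  86  63  55  58]
 [122 103  87  76  66  59  57]
 [ 89  79  79  78  71  63  58]
 [ 80  79  80  80  72  64  58]] [[157 172 180 183 184 184 183 183]
 [114 144 168 181 184 183 183 182]
 [ 73 104 142 169 181 183 181 181]
 [ 57  70 108 149 176 182 182 183]
 [ 53  57  79 123 162 180 183 182]
 [ 56  54  63  99 146 176 182 182]
 [ 56  55  58  87 139 174 183 182]
 [ 57  54  59  85 136 176 185 184]
 [ 56  56  59  88 137 173 182 181]
 [ 56  57  63  91 132 158 162 158]]
```

The lid hangs level over the collar. Edge columns agree to about 0.3 px (about 0.7 mm) with a shared camera bias. I'll lower it gently.

```bash
python3 -m handwheel '[[[1,-0.01,0.01,-0.1,0],[1,0,0,-0.1,0],[1,0,0,-0.1,0],[1,0,0,-0.06,0],[1,0,0,0,0]]]' >/dev/null; python3 st.py
python3 -m handwheel '[[[1,0,0,-0.05,0],[1,0,0,-0.05,0],[1,0,0,0,0]]]' >/dev/null; python3 st.py
```

```text
13.35 pos [540.7 231.8 180.7] close -58.72 F [ 0.1  0.2 -1. ] M [ 0.03  -0.    -0.001] gw 12.7 gf 78.2 q6 1.23
13.65 pos [540.8 231.8 175.9] close -58.72 F [ 0.2  0.4 -2.2] M [-0.008 -0.029  0.012] gw 13.0 gf 78.2 q6 1.23
```

```bash
python3 -m handwheel '[[[1,0,0,-0.05,0],[1,0,0,-0.05,0],[1,0,0,-0.05,0],[1,0,0,0,0]]]' >/dev/null; python3 st.py
python3 -m handwheel '[[[1,0,0,-0.05,0],[1,0,0,-0.03,0],[1,0,0,0,0]]]' >/dev/null; python3 st.py
```

```text
14.05 pos [540.8 231.8 168.4] close -58.72 F [ 0.9  0.1 -1.1] M [-0.005  0.034 -0.004] gw 12.4 gf 78.2 q6 1.23
14.35 pos [540.8 231.8 164.5] close -58.72 F [ 0.8 -0.  -0.9] M [ 0.022 -0.046  0.   ] gw 13.1 gf 78.2 q6 1.23
```

```bash
python3 -m handwheel '[[[1,0,0,-0.02,0],[1,0,0,0,0]]]' >/dev/null; python3 st.py
python3 -m handwheel '[[[1,0,0,-0.02,0],[1,0,0,0,0]]]' >/dev/null; python3 st.py
```

```text
14.55 pos [541.1 231.8 164. ] close -58.72 F [0.5 0.6 1. ] M [-0.004  0.054 -0.043] gw 12.5 gf 78.5 q6 1.23
14.75 pos [541.1 231.8 163.9] close -58.72 F [-2.3 -0.8  6.9] M [-0.191  0.604  0.03 ] gw 12.7 gf 79.5 q6 1.23
```

```bash
python3 -m handwheel '[[[1,0,0,0.01,-0.25],[1,0,0,0,-0.25],[1,0,0,0,-0.25],[1,0,0,0,-0.25],[1,0,0,0,-0.25],[1,0,0,0,-0.25],[1,0,0,0,-0.25],[1,0,0,0,0]]]' >/dev/null; python3 st.py
python3 -m handwheel '[[[1,0,0,0,-0.25],[1,0,0,0,-0.25],[1,0,0,0,-0.25],[1,0,0,0,-0.25],[1,0,0,0,-0.25],[1,0,0,0,-0.25],[1,0,0,0,-0.25],[1,0,0,0,-0.25],[1,0,0,0,0],[1,0,0,0,0]]]' >/dev/null; python3 st.py
python3 - <<'E'
from rig import optics
import cv2,numpy as np,pickle
d={n:optics.capture(n) for n in("scene","top")};pickle.dump(d,open("c4.pkl","wb"))
a=cv2.resize(d["scene"]["img"][130:230,360:450],None,fx=5,fy=5);b=cv2.resize(d["top"]["img"][180:280,195:265],None,fx=5,fy=5)
cv2.imwrite("pics/a4.png",cv2.convertScaleAbs(np.hstack([a,b]),alpha=1.8))
E
```

```text
15.55 pos [541.3 231.9 164. ] close -72.74 F [-0.9  1.3  5. ] M [-0.017  0.123 -0.075] gw 12.9 gf 79.0 q6 1.48
16.55 pos [541.3 231.9 164. ] close -88.64 F [0.1 0.1 5.2] M [-0.099  0.195 -0.022] gw 12.9 gf 79.2 q6 1.75
```

View pics/a4.png

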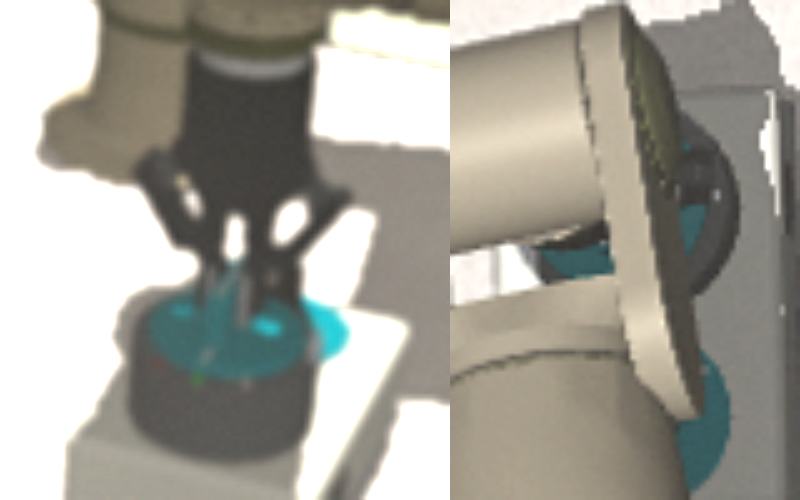

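The white line on the lid's flange, about (207,355), lies close to the green tick at (197,380). I'll check it numerically.

```bash
for i in 1 2 3; do python3 -m handwheel '[[[1,0,0,0,0]]]'>/dev/null; python3 st.py;done
python3 - <<'E'
from h import *
import pickle
d=pickle.load(open("c4.pkl","rb"));S=d["scene"];im=S["img"]
pr=lambda X:cv2.projectPoints(np.array(X,float).reshape(-1,3),cv2.Rodrigues(np.array(S["R"]))[0],np.array(S["t"]),np.array(S["K"]),np.array(S["dist_coeffs"]))[0].reshape(-1,2)
g=upblobs(im,(45,60,30),(75,255,255),(370,190,450,235),1)
a0=np.radians(1.3);pg=pr([[541.3+53.3*np.cos(a0),231.1+53.3*np.sin(a0),150]])[0]
for x in g:print("green",x[0].round(2),x[1])
bias=g[0][0]-pg;print("bias",bias.round(2))
# predicted flange line for several angles; dewarped polar: brightness/low saturation at radii 36..46 on z=158
h=cv2.cvtColor(im,cv2.COLOR_BGR2HSV).astype(np.float32)
A=np.arange(-40,45,3.)
for r in(36,39,42,45):
    X=[[541.3+r*np.cos(np.radians(t)),231.1+r*np.sin(np.radians(t)),158] for t in A]
    p=(pr(X)+bias).astype(np.float32)
    s=cv2.remap(h[...,1].copy(),p[:,0].copy(),p[:,1].copy(),cv2.INTER_LINEAR).ravel()
    print(r,[f"{int(t)}:{int(v)}" for t,v in zip(A,s)])
E
```

```text
16.75 pos [541.3 231.9 164. ] close -88.64 F [ 0.2 -0.2  4.5] M [-0.078  0.137  0.002] gw 12.8 gf 79.2 q6 1.75
16.85 pos [541.3 231.9 164. ] close -88.64 F [-0.6 -0.3  6.2] M [-0.075  0.109 -0.018] gw 12.5 gf 79.2 q6 1.75
16.95 pos [541.3 231.9 163.9] close -88.65 F [0.4 0.1 6.6] M [-0.046  0.126 -0.062] gw 13.0 gf 79.2 q6 1.75
green [399.04 205.34] 4.5625
bias [1.13 0.44]
36 ['-40:91', '-37:91', '-34:91', '-31:90', '-28:90', '-25:92', '-22:90', '-19:95', '-16:103', '-13:97', '-10:91', '-7:77', '-4:59', '-1:48', '2:47', '5:57', '8:73', '11:88', '14:96', '17:97', '20:94', '23:98', '26:99', '29:97', '32:97', '35:97', '38:98', '41:97', '44:95']
39 ['-40:90', '-37:91', '-34:91', '-31:92', '-28:93', '-25:94', '-22:94', '-19:91', '-16:94', '-13:98', '-10:94', '-7:86', '-4:65', '-1:49', '2:39', '5:54', '8:72', '11:90', '14:97', '17:97', '20:95', '23:99', '26:99', '29:97', '32:96', '35:97', '38:97', '41:96', '44:97']
42 ['-40:89', '-37:90', '-34:92', '-31:93', '-28:94', '-25:95', '-22:95', '-19:95', '-16:94', '-13:95', '-10:96', '-7:89', '-4:74', '-1:52', '2:48', '5:57', '8:77', '11:94', '14:99', '17:98', '20:95', '23:99', '26:98', '29:96', '32:95', '35:97', '38:98', '41:99', '44:100']
45 ['-40:87', '-37:87', '-34:91', '-31:93', '-28:94', '-25:94', '-22:94', '-19:95', '-16:96', '-13:96', '-10:96', '-7:93', '-4:86', '-1:69', '2:60', '5:65', '8:82', '11:97', '14:102', '17:101', '20:98', '23:100', '26:101', '29:102', '32:103', '35:103', '38:104', '41:103', '44:103']
```

```bash
python3 - <<'E'
from rig import ctrl
import numpy as np
T=[];M=[]
s=ctrl.sense();print(np.round(s["tau"],3),np.round(s["joints"],3),np.round(s["wrist_torque"],3))
E
for i in 1 2 3 4; do python3 -m handwheel '[[[1,0,0,0,0]]]'>/dev/null; python3 -c "
from rig import ctrl
s=ctrl.sense();print(s['tau'].round(3),s['wrist_torque'].round(3))";done
```

```text
[-1.1300e-01 -4.6029e+01 -2.3288e+01 -1.4000e-02 -1.7900e-01 -3.7000e-02] [0.206 0.508 1.393 0.    1.24  1.753] [-0.046  0.126 -0.062]
[-1.1300e-01 -4.6030e+01 -2.3287e+01 -1.4000e-02 -1.7800e-01 -3.7000e-02] [-0.037  0.086 -0.066]
[-1.1200e-01 -4.6029e+01 -2.3288e+01 -1.4000e-02 -1.7900e-01 -3.7000e-02] [-0.016  0.155  0.034]
[-1.1300e-01 -4.6029e+01 -2.3287e+01 -1.4000e-02 -1.7900e-01 -3.7000e-02] [-0.077  0.135 -0.078]
[-1.1300e-01 -4.6029e+01 -2.3288e+01 -1.4000e-02 -1.7900e-01 -3.7000e-02] [-0.016  0.147 -0.007]
```

```bash
for i in 1 2 3; do python3 -m handwheel '[[[1,0,0,0.01,0],[1,0,0,0,0]]]'>/dev/null; python3 st.py; python3 -c "
from rig import ctrl
s=ctrl.sense();print(s['tau'].round(3))";done
```

```text
17.55 pos [541.2 231.9 164. ] close -88.67 F [2.3 1.5 2.4] M [ 0.047 -0.167  0.129] gw 12.9 gf 78.7 q6 1.75
[-1.6400e-01 -4.7459e+01 -2.3433e+01 -1.3000e-02  2.9500e-01  1.3600e-01]
17.75 pos [541.  231.8 164. ] close -88.71 F [ 2.5  1.8 -0.6] M [ 0.14  -0.356  0.127] gw 12.7 gf 78.2 q6 1.75
[ 2.3000e-02 -4.9362e+01 -2.4242e+01 -1.6000e-02  6.3000e-01  1.3900e-01]
17.95 pos [540.7 231.8 164.4] close -88.72 F [ 1.4  0.4 -3.2] M [ 0.191 -0.349  0.12 ] gw 12.8 gf 77.9 q6 1.75
[ -0.191 -50.603 -25.286  -0.075   0.515   0.135]
```

With the down-push removed, the wrist feels the interlock spring at about 0.137 N·m, so the lugs are engaged. I'll seat it lightly, check it holds, and hand in.

```bash
python3 -m handwheel '[[[1,0,0,-0.01,0],[1,0,0,-0.01,0],[1,0,0,0,0],[1,0,0,0,0],[1,0,0,0,0],[1,0,0,0,0]]]'>/dev/null; python3 st.py
python3 - <<'E'
from rig import optics
from h import *
S=optics.capture("scene");im=S["img"]
pr=lambda X:cv2.projectPoints(np.array(X,float).reshape(-1,3),cv2.Rodrigues(np.array(S["R"]))[0],np.array(S["t"]),np.array(S["K"]),np.array(S["dist_coeffs"]))[0].reshape(-1,2)
h=cv2.cvtColor(im,cv2.COLOR_BGR2HSV).astype(np.float32);A=np.arange(-16,20,3.)
p=(pr([[541.3+40*np.cos(np.radians(t)),231.1+40*np.sin(np.radians(t)),158] for t in A])+[1.13,.44]).astype(np.float32)
print([f"{int(t)}:{int(v)}" for t,v in zip(A,cv2.remap(h[...,1].copy(),p[:,0].copy(),p[:,1].copy(),1).ravel())])
E
```

```text
18.55 pos [540.9 231.8 164. ] close -88.72 F [-0.9  0.1  3.2] M [-0.024  0.19   0.156] gw 12.9 gf 78.7 q6 1.75
['-16:96', '-13:96', '-10:93', '-7:85', '-4:66', '-1:49', '2:39', '5:52', '8:71', '11:87', '14:92', '17:95']
```

```bash
python3 -c "
from rig import ctrl
print(ctrl.finish_job())"
```

```text
the job is handed in; nothing more can be done
None
```

The job is handed in after about 19 s: the dial rests at 3, and the lid is seated in the collar and still gripped, turned clockwise to the green mark within about 1° and held against its spring (0.14 to 0.16 N·m felt at the wrist), well before the lock.

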